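Mesh the mixing head on the tube mixer's splined drive and hold it down

ROBOT

A 7-joint arm with a two-finger parallel gripper is mounted at the origin on the work surface. World frame = base frame: x ahead of the robot, y to its left, z up, the work surface at z = 0. Lengths are in m, angles in rad, forces in N, time in s.
With the tool pointing down it reaches from about 0.4 to 0.85 m from the base axis. Payload 6.9 kg.
Tool frame: the origin (TCP) lies midway between the tips of the shut fingers; the grasp point (between the pads) lies behind it (ctrl.pinch_z is the z of the grasp point in the tool frame, in m); z points along the fingers, y is the line along which they close (so a half turn about z gives the same grasp; the last joint's range is limited). The gripper opens to 85 mm and grips with 20 to 120 N. Pads are 22 mm wide; open, the fingers measure 114 mm over their backs; the gripper's body (76 mm by 85 mm) begins 54 mm behind the grasp point. The pads swing forward as they close: fully open they stand 13 mm farther back than shut.
Start: joints at [-1.03, 0.507, -0.238, 1.5, 0.126, 1.149, -0.155], TCP at [0.264, 0.567, 0.231] pointing down, gripper open.
Joint ranges: [-3.08, 3.08], [-0.24, 2.05], [-1.43, 1.35], [0, 2.5], [-1.52, 4.66], [0.17, 1.96], [-2.89, 2.89]. Speed limits (rad/s): [2.39, 2.39, 3.14, 3.14, 3.14, 3.14, 3.14].

INTERFACE

Orientations are given as a unit quaternion [w, x, y, z].
In Python, from station import ctrl, get_state, vision, ticket, models gives the robot as it stands. Calls block until the motion is done:
- ctrl.movep(position, orientation): joint-space move of the TCP to a pose.
- ctrl.movel(position, frame=None, max_speed=0.15): straight line of the TCP; frame=None keeps the orientation; max_speed is the mean speed in m/s.
- ctrl.set_joints(angles): joint-space move.
- ctrl.ungrasp() and ctrl.close_gripper(force=None): open the fingers fully, or close them until they stop; force is the grip in N (None keeps the last).
- ctrl.pause(seconds).
- ctrl.ik(position, orientation): joint angles nearest the present ones, or None.
- get_state(): the state.
- vision.grab_frame(name): name is "scene" or "top" or "wrist"; returns (picture, depth): 400x640x3 uint8, blue, green, red; 400x640 float32, m along the optical axis (not along the pixel's ray), 0 where there is no reading.
- vision.camera_info(name): a dict with "mtx" (3x3 intrinsics, pixels), "R" (3x3) and "t" (3): a world point X has camera coordinates R X + t; the wrist camera has in their place "hand_eye" (4x4, takes a point from camera to tool coordinates, whose origin is the TCP and whose axes are the flange's). Camera axes: x right, y down, z forward; pixel columns grow to the right and rows downward; lengths in m; the calibration is good to about 2 mm. A picture is of the moment at which its call begins: read the wrist's pose just before it. camera_info takes no time and is no camera call.
A pose or a line that the arm cannot do raises ctrl.Unreachable and nothing moves.
- ticket.close_job(): hands the job in; it is judged then, once.
Trained networks look in the newest picture that a camera, given by its name, has taken for a name from the list of things; names that differ only in an ending like _2 or _b are one class to them, and where a whole thing is asked for, a point or a joint stands for the part that bears it (a point fixed in the world has none). Each returns a list of dicts, best first, with "p" (0 to 1); they miss things now and then, are a little off and sometimes report something else, mostly with a low value. They report only what shows in the picture. A call takes as long as a camera call. They do not tell look-alikes from the thing itself.
- models.recognise(camera, target): "point" ([column, row] in pixels, amid what is visible of it).
- models.masks_of(camera, target): "mask" (400x640 bool, what is visible of it) and "point" ([column, row] in pixels, amid what is visible of it).
The state is a dict: "time": time; "qpos": joint angles; "qd": joint speeds; "tau": joint torques, N m; "tcp_pos": TCP position; "eef_rot": TCP orientation; "contact_force": force on the tool from outside, world axes, zero at the start; "wrist_torque": the same for the moment, N m; "width": finger opening in m; "gripper_force": force on a finger pad.
Only numpy, scipy, OpenCV 4.12 (cv2) and the standard library are available. Lean on these libraries where they do the work, as an engineer would, in place of code of your own. Each camera call takes 0.05 s, during which the arm holds its last target. There are 200 camera calls.

TASK

Get the tube mixer ready at the sampling desk: lift the white dust cap off its drive and stand the cap upright on the desk, then pick up the four-armed mixing head, turn it until its bore meshes with the cross-shaped drive, slide it down onto the sprung ring and push until the ring is fully down. Finish while still holding the head pressed fully home (do not let go, a colleague will lock it), and leave the jars, the bottle and the tube rack where they stand.

Things in the scene. Friction and masses are not known exactly. Their poses are not given: they have to be found in the camera images.
- drive_tip (a point): Tip of the mixer's upright steel drive, a cross (+) of four fins; z up, x and y along the fins. 34 mm above the deck, 99 mm above the desk. Fins 26 mm across overall, 6 mm thick up to 26 mm above the deck, then tapering to 2 mm thick (22 mm across) at the tip, a lead-in of 2 mm a side. It can turn on its axis but is stiff (0.12 N m). Hidden by the dust cap at the start.
- seat (a joint): Sprung steel ring round the drive, 52 mm outer and 34 mm inner diameter, its top 10 mm above the deck when up. The value is how far it is pushed down, in m: 0 up, 0.008 fully down (its stop). It pushes up with 4.8 N at 0 and 7.2 N fully down; the head's weight alone does not move it.
- mixer: The fixed tube mixer, a white box 160 x 160 mm with a grey deck 65 mm above the desk and the drive at its middle; origin on the desk under the drive, z up, x and y along its sides (knob and display on its -x side).
- cap_center (a point): White plastic dust cap, about 90 g: an upside-down cup 64 mm in diameter, 50 mm high, with a round grip knob on top, 22 mm in diameter, 28 mm high (78 mm in all). This point is on its axis, half-way up (39 mm above its rim); z up. It starts on the mixer's deck over the drive (rim 65 mm above the desk); lift it over 40 mm to clear the drive.
- cap: The same dust cap; origin at the middle of its rim plane (39 mm below point cap_center).
- head_center (a point): Mixing head, about 180 g, standing bore down on the desk: grey hub 40 x 40 mm, 40 mm high; four arms 16 to 36 mm up with tube rings, 128 mm across; on top an aluminium grip 22 x 22 mm, 28 mm high (68 mm in all), its faces square to the arms. This point is on its axis, half-way up (34 mm above its underside); z up, x and y along the arms.
- head: The same head; origin at the middle of its underside. There the bore opens: a cross (+) 36 mm deep, slots 8.4 mm wide and 29 mm across, lying along the arms, so any quarter turn fits the drive. Meshed and fully home, the underside is 67 mm above the desk (2 mm above the deck); on touching the sprung ring, 75 mm; unmeshed it stops on the drive's tip, at 99 mm.
- jar_a: White pill jar, 46 mm diameter, 85 mm high, a bystander; origin under its middle.
- jar_b: Second white pill jar of the same size, a bystander; origin under its middle.
- bottle: Clear bottle, 72 mm diameter, 170 mm high, a bystander; origin under its middle.
- rack: White tube rack 70 x 120 x 50 mm with three capped tubes rising to 83 mm, a bystander; origin under its middle, x along its 70 mm side.
There are look-alikes about, which are no part of the job. What is shaped like the cap but black or green is not meant.

How it is judged:
On the way, in this order (a step that is already met when the one before it is completed fails the run):
1. the dust cap stands upright on the desk, let go (height (world z) of cap_center between 0.033 and 0.045 m and angle between cap_center's own z axis and vertical below 0.15 rad and contact force between the fingers and cap below 0.1 N and linear speed of cap below 0.03 m/s), for 0.2 s.
2. the head is meshed on the drive, down to the sprung ring (horizontal distance between head_center and drive_tip below 0.004 m and (angle between the x axis of head_center and the x axis of drive_tip, either way round below 0.15 rad or angle between the x axis of head_center and the y axis of drive_tip, either way round below 0.15 rad) and angle between head_center's own z axis and vertical below 0.08 rad and z of head_center in the frame of drive_tip below 0.014 m), for 0.1 s.
At the end, for the whole second after the job is handed in: The head is meshed with the drive, upright (within 0.08 rad) and centred within 4 mm, still held by the fingers (over 1 N) and pressed home: the sprung ring is at least 6 of its 8 mm down and stays so through the last second. The cap stands upright on the desk, let go and at rest (all of step 1 and horizontal distance between head_center and drive_tip below 0.004 m and (angle between the x axis of head_center and the x axis of drive_tip, either way round below 0.15 rad or angle between the x axis of head_center and the y axis of drive_tip, either way round below 0.15 rad) and angle between head_center's own z axis and vertical below 0.08 rad and z of head_center in the frame of drive_tip below 0.005 m and value of joint seat above 0.006 m and contact force between the fingers and head above 1 N and linear speed of head below 0.02 m/s); the arm keeps its last pose, push and grip.
It fails at once if the first jar is moved more than 30 mm or tipped (distance of jar_a from where it was at the start of the episode above 0.03 m or angle between jar_a's own z axis and vertical above 0.4 rad).
It fails at once if the second jar is moved more than 30 mm or tipped (distance of jar_b from where it was at the start of the episode above 0.03 m or angle between jar_b's own z axis and vertical above 0.4 rad).
It fails at once if the bottle is moved more than 30 mm or tipped (distance of bottle from where it was at the start of the episode above 0.03 m or angle between bottle's own z axis and vertical above 0.4 rad).
It fails at once if the tube rack is moved more than 30 mm or tipped (distance of rack from where it was at the start of the episode above 0.03 m or angle between rack's own z axis and vertical above 0.4 rad).
It also fails if it takes over 67 s, if anything falls off the work surface, if the arm or the gripper's body presses on something with over 40 N, if the wrist force passes 120 N, or if a joint passes its speed limit or range.

## Working session

There is one attempt and no reset: what is moved stays moved. The work goes in short steps, each a Python script; the robot and the scene stay as the last script left them, time stands still between calls to the robot, and variables do not carry over. Pictures are saved under pics/ and viewed, at most 10 in all, crops included, and the job is handed in when it is done.

```bash
mkdir -p pics; ls; cat > h.py <<'E'
import numpy as np, cv2
from scipy.spatial.transform import Rotation as Ro
from station import ctrl, get_state, vision, ticket, models
def cam(name):
    """returns img, world point map (400,640,3; nan where no depth)"""
    s=get_state(); img,d=vision.grab_frame(name); ci=vision.camera_info(name); K=np.array(ci["mtx"])
    v,u=np.mgrid[0:400,0:640]
    P=np.stack([(u-K[0,2])/K[0,0]*d,(v-K[1,2])/K[1,1]*d,d],-1)
    if "R" in ci: W=(P-np.array(ci["t"]).ravel())@np.array(ci["R"])
    else:
        T=np.array(ci["hand_eye"]); q=np.array(s["eef_rot"])
        W=(P@T[:3,:3].T+T[:3,3])@Ro.from_quat(q[[1,2,3,0]]).as_matrix().T+np.array(s["tcp_pos"])
    W[d<=0]=np.nan
    return img,W
def down(yaw):
    """tool z down, tool y axis (closing) at angle yaw in world"""
    y=np.array([np.cos(yaw),np.sin(yaw),0]); z=np.array([0,0,-1.]); x=np.cross(y,z)
    return Ro.from_matrix(np.stack([x,y,z],1)).as_quat()[[3,0,1,2]]
E
python3 - <<'E'
from h import *
s=get_state(); print(s, ctrl.pinch_z)
for n in ("scene","top"):
    img,W=cam(n); cv2.imwrite(f"pics/{n}.png",img)
    for t in ("mixer","cap","head","jar_a","bottle","rack","seat"):
        for m in models.masks_of(n,t):
            p=W[m["mask"]]; p=p[~np.isnan(p[:,0])]
            if len(p)<5: continue
            top=p[p[:,2]>np.percentile(p[:,2],97)-.006]
            print(n,t,round(m["p"],2),np.round(m["point"]),m["mask"].sum(),"med",np.median(p,0).round(3),"top",top.mean(0).round(3),p.min(0).round(3),p.max(0).round(3))
E
```

```text
pics
{'time': 0.0, 'qpos': array([-1.02948284,  0.50836526, -0.23752418,  1.50117424,  0.12569913,
        1.14889079, -0.15482103]), 'qd': array([ 0.00251259,  0.00028961, -0.00061851,  0.00152029,  0.00122126,
       -0.00188417, -0.00112408]), 'tau': array([ 1.50425626e-04, -6.20604444e+01, -2.18626276e+00, -2.49660212e+01,
        1.28222155e-02,  1.19645373e-02, -3.14768840e-05]), 'tcp_pos': array([0.26369313, 0.56607327, 0.23039833]), 'eef_rot': array([-1.83500854e-04,  2.16186187e-01,  9.76351719e-01, -9.05471685e-04]), 'contact_force': array([-0.7043199 , -0.43208483,  0.30530332]), 'wrist_torque': array([ 0.01064566, -0.02076914, -0.00848335]), 'gripper_force': 0.0, 'width': 0.08512251544185284} -0.0187
scene mixer 0.84 [388. 218.] 1970 med [0.56  0.195 0.061] top [0.535 0.194 0.065] [ 0.395  0.098 -0.008] [0.619 0.29  0.114]
scene cap 0.89 [396. 177.] 392 med [0.363 0.181 0.045] top [0.35  0.182 0.076] [ 0.257  0.149 -0.011] [0.385 0.212 0.083]
scene cap 0.73 [396. 205.] 443 med [0.535 0.192 0.11 ] top [0.52  0.193 0.14 ] [0.485 0.162 0.062] [0.553 0.221 0.147]
scene cap 0.
[... 1292 characters left out ...]
] top [ 0.722 -0.033  0.085] [ 0.699 -0.055 -0.006] [ 0.763 -0.012  0.089]
top jar_a 0.59 [287. 146.] 298 med [0.713 0.064 0.083] top [0.72  0.067 0.085] [ 0.696  0.043 -0.001] [0.756 0.089 0.09 ]
top bottle 0.62 [143. 220.] 997 med [0.508 0.424 0.112] top [0.509 0.441 0.169] [ 0.473  0.407 -0.002] [0.544 0.527 0.173]
top bottle 0.27 [236. 217.] 552 med [0.517 0.187 0.115] top [0.518 0.191 0.143] [0.488 0.159 0.062] [0.552 0.235 0.146]
top rack 0.78 [480. 219.] 1377 med [ 0.529 -0.462  0.049] top [ 0.524 -0.463  0.083] [ 0.48  -0.556 -0.003] [ 0.577 -0.398  0.089]
top rack 0.58 [324. 145.] 283 med [ 0.715 -0.034  0.083] top [ 0.722 -0.034  0.085] [ 0.699 -0.057  0.007] [ 0.742 -0.013  0.089]
```

View pics/scene.png

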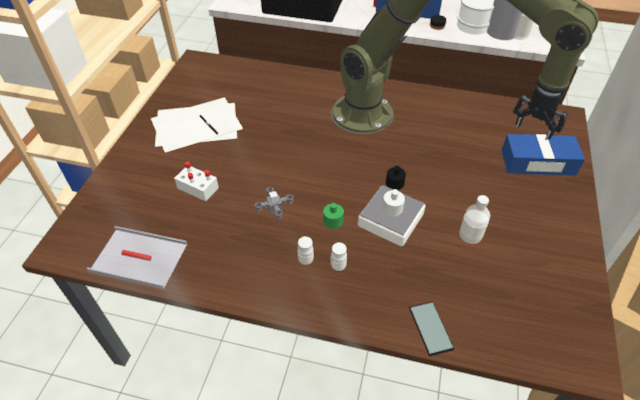

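View pics/top.png

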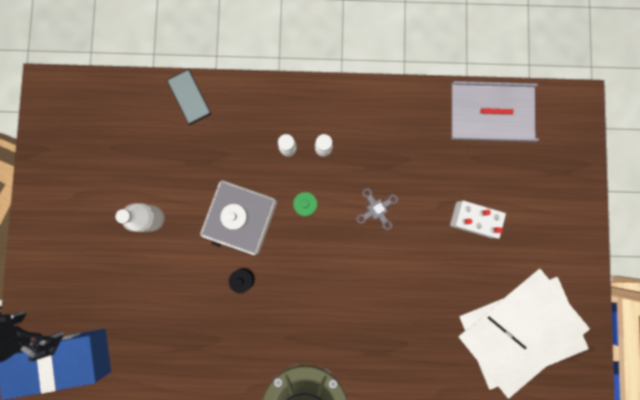

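The white cap is on the mixer at (238,216) in the top picture and the head is at (378,208). The black cap at (241,280) and the green one at (305,204) are the look-alikes. The free desk spot I'll use is near (0.44, -0.08).

```bash
python3 - <<'E'
from h import *
p=get_state()["tcp_pos"]; ctrl.movel([p[0],p[1],.30])
ctrl.movep([.518,.19,.30],down(np.pi/2)); print(get_state()["time"],get_state()["qpos"].round(2))
img,W=cam("wrist"); cv2.imwrite("pics/w1.png",img)
z=W[...,2]; print(np.nanmin(z),np.nanmax(z))
r=np.hypot(W[...,0]-.518,W[...,1]-.19)
k=(np.abs(z-.143)<.006)&(r<.03); c=(np.abs(z-.115)<.006)&(r<.05)
for m in (k,c):
    q=W[m]; print(m.sum(),q.mean(0).round(4),((q.min(0)+q.max(0))/2).round(4),np.ptp(q,0).round(3))
E
```

```text
3.075 [-0.26  0.34 -0.2   1.58  0.07  1.23  1.1 ]
-0.7568457723298251 0.4031333128016995
323 [0.5152 0.1931 0.144 ] [0.5157 0.193  0.1418] [0.02  0.02  0.009]
1969 [0.5142 0.1931 0.1163] [0.516  0.1926 0.1148] [0.063 0.063 0.011]
```

View pics/w1.png

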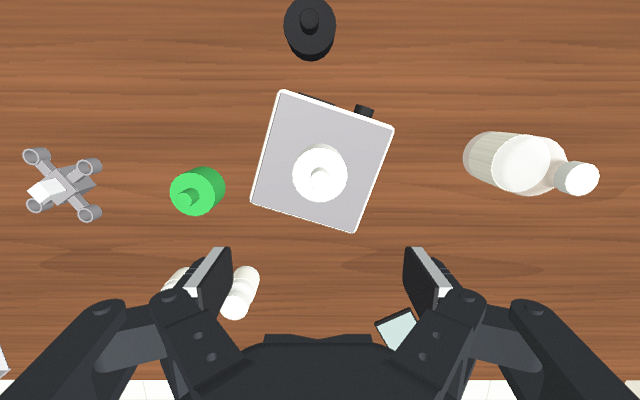

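The wrist view shows the white cap's knob at (320,177), on the mixer. Its measured centre is (0.516, 0.193), top 0.143, which matches the given sizes.

```bash
python3 - <<'E'
from h import *
x,y=.5157,.193
def st(l): s=get_state(); print(l,round(s["time"],2),s["tcp_pos"].round(4),s["contact_force"].round(2),round(s["width"],4),round(s["gripper_force"],1))
ctrl.movel([x,y,.17]); ctrl.movel([x,y,.119],max_speed=.06); st("at")
ctrl.close_gripper(40); st("closed")
ctrl.movel([x,y,.22],max_speed=.12); st("up")
img,W=cam("wrist"); cv2.imwrite("pics/w2.png",img)
E
```

```text
at 5.14 [0.5159 0.1931 0.1193] [-0.52  1.24  0.13] 0.0851 0.0
closed 5.74 [0.5158 0.1931 0.1192] [0.23 0.99 1.61] 0.0207 39.1
up 6.73 [0.5152 0.1928 0.2192] [ 0.    0.45 -0.9 ] 0.0207 39.1
```

View pics/w2.png

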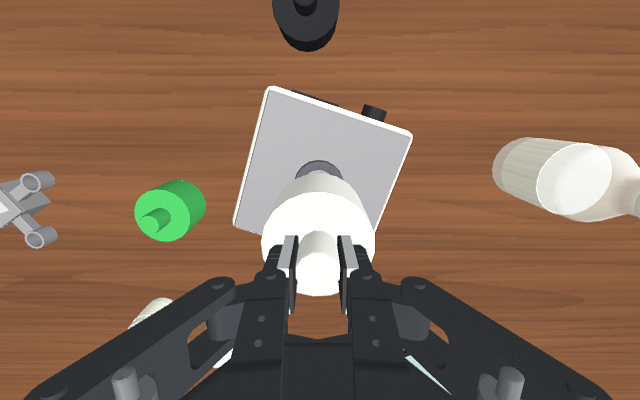

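The cap is held upright at (318,240). I'll place it, then look at the drive.

```bash
python3 - <<'E'
from h import *
def st(l): s=get_state(); print(l,round(s["time"],2),s["tcp_pos"].round(4),s["contact_force"].round(2),round(s["width"],4),round(s["gripper_force"],1))
ctrl.movel([.44,-.08,.22],max_speed=.2)
ctrl.movel([.44,-.08,.08],max_speed=.15); ctrl.movel([.44,-.08,.0545],max_speed=.03); st("low")
ctrl.ungrasp(); ctrl.pause(.3); st("open")
ctrl.movel([.44,-.08,.22],max_speed=.15)
ctrl.movel([.553,-.13,.27],max_speed=.25); st("head")
img,W=cam("wrist"); cv2.imwrite("pics/w3.png",img); np.save("w3.npy",W)
z=W[...,2]; r=np.hypot(W[...,0]-.553,W[...,1]+.185)
m=(np.abs(z-.068)<.004)&(r<.03); q=W[m]
print(m.sum(),q.mean(0),q.min(0),q.max(0)); print(cv2.minAreaRect((q[:,:2]*1000).astype(np.float32)))
a=(np.abs(z-.034)<.006)&(r<.08); print(cv2.minAreaRect((W[a][:,:2]*1000).astype(np.float32)))
m=(np.abs(z-.078)<.005)&(np.hypot(W[...,0]-.44,W[...,1]+.08)<.05); print("cap top",m.sum(),W[m].mean(0) if m.any() else 0)
ctrl.movep([.5,.19,.27],down(np.pi/2)); st("mixer")
img,W=cam("wrist"); cv2.imwrite("pics/w4.png",img); np.save("w4.npy",W)
z=W[...,2]; r=np.hypot(W[...,0]-.5157,W[...,1]-.193)
for lo,hi in ((.094,.103),(.071,.079)):
    m=(z>lo)&(z<hi)&(r<.035); q=W[m]; print(m.sum(),q.mean(0),q.min(0),q.max(0))
a=np.abs(z-.065)<.005; a&=r<.12; print(cv2.minAreaRect((W[a][:,:2]*1000).astype(np.float32)))
cv2.imwrite("pics/both.png",np.hstack([cv2.imread("pics/w3.png")[:300,120:520],img[:300,120:520]]))
E
```

```text
low 10.43 [ 0.4401 -0.08    0.0546] [ 0.05 -0.58 -1.14] 0.0206 39.1
open 11.38 [ 0.44   -0.08    0.0545] [ 0.61 -0.01 -0.27] 0.0854 0.0
head 13.31 [ 0.5518 -0.1295  0.2686] [-0.77 -0.04  0.89] 0.0851 0.0
333 [ 0.54981661 -0.18356639  0.06903969] [ 0.53574646 -0.19764273  0.0641286 ] [ 0.56429357 -0.16955482  0.07176002]
((550.3033447265625, -183.87985229492188), (21.92707633972168, 21.835289001464844), 32.07081604003906)
((550.2567138671875, -184.02694702148438), (96.24691009521484, 96.30909729003906), 77.99031829833984)
cap top 352 [ 0.44093047 -0.08041607  0.07911068]
mixer 14.59 [0.5005 0.1884 0.27  ] [ 0.54 -0.16 -1.62] 0.0855 0.0
160 [0.51524405 0.19324624 0.09866926] [0.50549434 0.18262639 0.09400863] [0.52640434 0.20307643 0.10272896]
852 [0.51475308 0.19327567 0.07597191] [0.49036969 0.1676861  0.0710269 ] [0.54151422 0.21858866 0.07877933]
((516.0391235351562, 193.16067504882812), (155.6833953857422, 155.77122497558594), 72.22758483886719)
```

View pics/both.png

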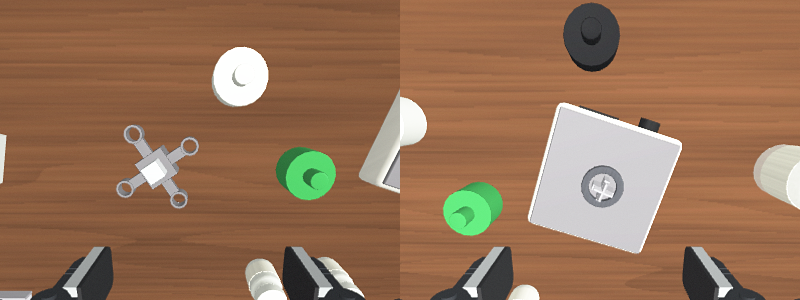

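Left: the head is at (157,170) with its arms on diagonals, and the white cap stands upright at (240,77). Right: the cross drive is visible at (602,187) within the ring. Next is the drive's yaw, with one closer look.

```bash
python3 - <<'E'
from h import *
ctrl.movel([.50,.193,.19])
img,W=cam("wrist"); np.save("w5.npy",W)
c=img[100:300,220:420]; cv2.imwrite("pics/w5.png",cv2.resize(c,None,fx=3,fy=3,interpolation=cv2.INTER_CUBIC))
z=W[...,2]; r=np.hypot(W[...,0]-.5157,W[...,1]-.193)
m=(z>.09)&(z<.105)&(r<.018); q=W[m]; print(m.sum(),q.mean(0),q.min(0),q.max(0))
box=cv2.minAreaRect((q[:,:2]*1000).astype(np.float32)); print(box)
for c0 in (q[:,:2].mean(0),np.array(box[0])/1000):
    d=(q[:,:2]-c0)@[1,1j]; d=d[abs(d)>.004]; s=(d**4).sum(); print("cross yaw",np.degrees(np.angle(s))/4, abs(s)/(abs(d)**4).sum())
m=(np.abs(z-.075)<.003)&(r<.04); q=W[m]; print("ring",cv2.minEnclosingCircle((q[:,:2]*1000).astype(np.float32)),np.median(q[:,2]))
print(vision.camera_info("wrist")["hand_eye"])
# alternative drive yaws as gripper plans
for yaw in (32.3,122.3): 
    for s in (0,180,-180):
        print(yaw+s, ctrl.ik([.5503,-.184,.15],down(np.radians(yaw+s))))
E
```

```text
381 [0.51454361 0.19313228 0.09684864] [0.50384628 0.18027562 0.09011147] [0.52883149 0.20603666 0.10203442]
((516.0990600585938, 193.09066772460938), (21.92447280883789, 22.00453758239746), 21.953187942504883)
cross yaw -24.197725090572032 0.80410968151695
cross yaw -23.799626508707746 0.7645948586828624
ring ((516.1000366210938, 193.13897705078125), 25.965463638305664) 0.07621614432454052
[[-1.75320599e-04 -9.58860126e-01 -2.83878895e-01  7.11002407e-02]
 [ 9.99999963e-01 -2.27726447e-04  1.51604147e-04 -6.50910072e-04]
 [-2.10013903e-04 -2.83878858e-01  9.58860130e-01 -1.44006581e-01]
 [ 0.00000000e+00  0.00000000e+00  0.00000000e+00  1.00000000e+00]]
32.3 [ 0.20260727  0.51326678  0.12026435  1.73897524 -0.07564841  0.89384461
  0.91868065]
212.3 [-0.33940117  0.78548273  1.15099666  1.74565097 -0.78511874  1.15181322
 -1.52335935]
-147.7 [-0.33940117  0.78548273  1.15099666  1.74565097 -0.78511874  1.15181322
 -1.52335935]
122.3 [ 0.44216563  0.51677363 -0.24940781  1.73568244  0.15528327  0.90840694
  2.26279104]
302.3 [-0.03558145  0.55773012  0.50269915  1.74213687 -0.32492766  0.92522089
 -0.40618173]
-57.7 [-0.03558145  0.55773012  0.50269915  1.74213687 -0.32492766  0.92522089
 -0.40618173]
```

View pics/w5.png

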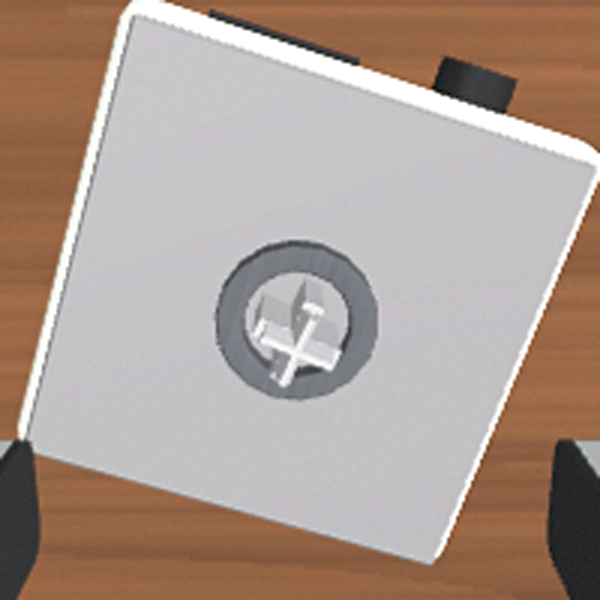

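The cross sits at (300,330) in the crop. Fins lie at about −23.4° (66.6°), centre (0.516, 0.193), ring radius 26 mm as given. The head's yaw is 32.3°, so I'll grasp at 32.3° and mesh at 66.6°.

```bash
python3 - <<'E'
from h import *
def st(l): s=get_state(); print(l,round(s["time"],2),s["tcp_pos"].round(4),s["contact_force"].round(2),round(s["width"],4),round(s["gripper_force"],1))
ctrl.movel([.50,.193,.25])
ctrl.movep([.5503,-.184,.20],down(np.radians(32.3))); ctrl.movel([.5503,-.184,.10])
ctrl.movel([.5503,-.184,.043],max_speed=.06); st("at")
ctrl.close_gripper(60); st("closed")
ctrl.movel([.5503,-.184,.20],max_speed=.12); st("up")
ctrl.movep([.516,.193,.20],down(np.radians(66.6))); st("over")
print(get_state()["qpos"].round(2))
img,W=cam("wrist"); cv2.imwrite("pics/w6.png",img)
z=W[...,2]; r=np.hypot(W[...,0]-.516,W[...,1]-.193)
m=(np.abs(z-.193)<.006)&(r<.08)
a=W[m][:,:2]*1000; print(m.sum(),cv2.minAreaRect(a.astype(np.float32)))
E
```

```text
at 19.27 [ 0.5506 -0.1841  0.0433] [-0.68 -0.71 -0.22] 0.0855 0.0
closed 19.88 [ 0.5504 -0.1841  0.0433] [-0.41 -0.36  3.33] 0.0213 59.2
up 21.33 [ 0.5499 -0.1838  0.1992] [ 0.54 -0.13 -1.41] 0.0212 58.6
over 22.74 [0.5167 0.1911 0.1999] [-0.09  0.33 -2.01] 0.0208 58.6
[-0.36  0.42 -0.06  1.75  0.03  0.98  0.73]
7814 ((517.1173095703125, 190.55035400390625), (96.77654266357422, 96.99146270751953), 21.847946166992188)
```

View pics/w6.png

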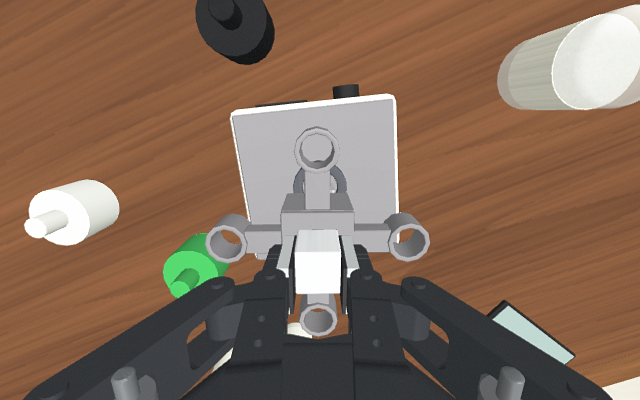

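The head is held square and level at (318,240). Its yaw is 66.9° and it is centred on the TCP within 0.7 mm. Lowering in steps with force checks.

```bash
python3 - <<'E'
from h import *
def st(l): s=get_state(); print(l,round(s["time"],2),s["tcp_pos"].round(4),s["contact_force"].round(2),s["wrist_torque"].round(2),round(s["gripper_force"],1)); return s
x,y=.5157,.1934
ctrl.movel([x,y,.148]); ctrl.pause(.3); st("above")
for z in (.142,.138,.134,.130,.126,.122):
    ctrl.movel([x,y,z],max_speed=.03); s=st(z)
    if s["contact_force"][2]>12 or s["tcp_pos"][2]>z+.003: print("blocked"); break
E
```

```text
above 23.59 [0.5161 0.1935 0.1488] [ 0.57 -0.63 -2.05] [-0.02 -0.04 -0.05] 58.7
0.142 23.94 [0.5155 0.1933 0.1417] [ 0.06  0.39 -0.9 ] [ 0.01 -0.   -0.04] 58.7
0.138 24.23 [0.5155 0.1933 0.1377] [-0.3  -0.64 -0.88] [ 0.03  0.02 -0.02] 58.7
0.134 24.51 [0.5156 0.1933 0.1338] [-0.76  0.25 -1.77] [-0.01 -0.03  0.05] 58.7
0.13 24.79 [0.5155 0.1933 0.1297] [ 0.72 -0.2  -0.52] [0.02 0.01 0.03] 58.7
0.126 25.07 [0.5155 0.1933 0.1258] [-0.15  0.46 -1.8 ] [-0.01 -0.02 -0.06] 58.7
0.122 25.36 [0.5155 0.1933 0.1218] [ 0.09 -0.32 -1.7 ] [0.01 0.01 0.01] 58.7
```

Meshed without resistance. Now pressing home.

```bash
python3 - <<'E'
from h import *
def st(l): s=get_state(); print(l,round(s["time"],2),s["tcp_pos"].round(4),s["contact_force"].round(2),s["wrist_torque"].round(2),round(s["gripper_force"],1)); return s
x,y=.5157,.1934
ctrl.close_gripper(90)
for z in (.118,.116,.114,.112,.111,.110,.109,.108,.107):
    ctrl.movel([x,y,z],max_speed=.03); ctrl.pause(.2); s=st(z)
    if s["contact_force"][2]>14: print("stop reached"); break
img,W=cam("wrist"); cv2.imwrite("pics/w7.png",img)
zz=W[...,2]; r=np.hypot(W[...,0]-.516,W[...,1]-.193)
m=(np.abs(zz-.103)<.007)&(r<.08)&(r>.04); print("arm top z (home 0.103)",np.median(zz[m]),m.sum())
m=(np.abs(zz-.135)<.008)&(r<.01); print("grip top (home .135)",np.median(zz[m]),m.sum())
E
```

```text
0.118 26.06 [0.5161 0.1935 0.1183] [ 0.74 -0.28  2.68] [ 0.12 -0.2  -0.06] 92.4
0.116 26.51 [0.5161 0.1936 0.1162] [2.56 0.9  3.29] [ 0.16 -0.47 -0.01] 92.4
0.114 26.96 [0.5159 0.1935 0.1141] [2.34 0.47 3.06] [ 0.29 -0.64 -0.02] 92.5
0.112 27.41 [0.5159 0.1935 0.1121] [2.79 0.68 4.58] [ 0.32 -0.66 -0.  ] 92.6
0.111 27.86 [0.5158 0.1935 0.1111] [3.34 1.12 5.51] [ 0.4  -0.77 -0.02] 92.7
0.11 28.31 [0.5158 0.1935 0.1103] [2.1  1.42 6.84] [ 0.37 -0.64 -0.02] 92.9
0.109 28.76 [0.5159 0.1935 0.1102] [-0.38  0.06 15.89] [ 0.15 -0.05 -0.02] 94.1
stop reached
arm top z (home 0.103) 0.10359149597666528 3714
grip top (home .135) 0.13632701519932486 1318
```

View pics/w7.png

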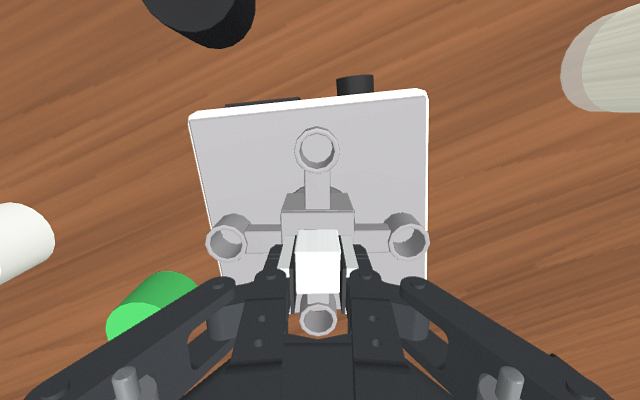

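The head sits level on the mixer, hub at (318,225). The stop was felt at TCP 0.110 with force rising to 16 N, and the heights match fully home. The cap still stands at (15,245).

```bash
python3 - <<'E'
from h import *
ctrl.pause(.3); s=get_state(); print(s["time"],s["tcp_pos"],s["contact_force"],s["gripper_force"])
print(ticket.close_job())
E
```

```text
29.1083 [0.51594262 0.19350276 0.11021711] [ 1.27009094e-03 -1.97772560e-01  1.54257349e+01] 94.0984046459198
the job is handed in; nothing more can be done
None
```

I handed the job in at 29.1 s with the cap standing on the desk and the head meshed and held down on its stop at about 15 N; hand-in returned no verdict.

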